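# Load a spring-fed plate magazine and hold the pile down flush

## Task

Load the spring-fed magazine: lay the thick steel plate squarely on its sprung follower and let go, lay the thin plate squarely on top of that and let go, then push the pile down into the well against the spring until the top face of the thin plate is flush with the magazine's rim. Finish like that, with the fingers still holding the pile down flush (do not let it spring back), and leave the other things on the bench where they are.

Things in the scene. Friction and masses are not known exactly. Their poses are not given: they have to be found in the camera images.
- rim (a point): Centre of the mouth of the well in the aluminium magazine, at rim height (60 mm above the table); x along the well's length, z up. The well is 96 mm (x) by 58 mm (y) with a 5 mm chamfer round its mouth; the plates go in with their long side along x, about 3 mm of play all round.
- magazine: The magazine: aluminium block 126 mm (x) by 88 mm (y), 60 mm tall, fixed to the table by a 6 mm high flange on each long side (118 mm over both); its follower fills the well. Origin under its centre, on the table; axes as point rim.
- follower (a joint): Travel (m) of the sprung plate in the well: 0 = up, as at the start, its flat top 6 mm above the rim; grows as pressed, at most 0.043. Starts to move at about 7 N, then 0.25 N per mm; the plates' weight (3 N) does not move it. Both plates on it stand 34 mm above the rim, so flush is 0.034, at about 12 N of push. Springs back when let go.
- thick_plate_center (a point): Centre (half-way up) of the thick steel plate: 18 mm thick, 90 mm long (its x axis) by 52 mm wide (its y axis), about 0.2 kg, lying flat and loose on the table; drilled at its four corners. z axis up. Best pinched across its 52 mm width. The thin plate has the same outline.
- thin_plate_center (a point): Centre (half-way up) of the thin steel plate: 10 mm thick, 90 mm long (its x axis) by 52 mm wide (its y axis), about 0.11 kg, lying flat and loose on the table; drilled at its four corners. z axis up. Best pinched across its 52 mm width. The thick plate has the same outline.
- thick_plate: The thick plate itself; origin in the middle of its underside.
- thin_plate: The thin plate itself; origin in the middle of its underside.
- bolt: Hex bolt standing on its head, 25 mm across, 60 mm tall; bystander; origin under its centre.
- tape_roll: Roll of tape lying flat, 64 mm across, 19 mm high; bystander; origin under its centre.
- pliers: Pliers lying flat, 50 x 176 x 13 mm; bystander; origin under its centre.
- coupling: Short pipe coupling standing on end, 32 mm across, 36 mm tall; bystander; origin under its centre.

How it is judged:
On the way, in this order (a step that is already met when the one before it is completed fails the run):
1. the thick plate lies squarely on the follower (within 8 mm and 0.12 rad), let go (x of thick_plate_center in the frame of rim between -0.008 and 0.008 m and y of thick_plate_center in the frame of rim between -0.008 and 0.008 m and angle between the x axis of thick_plate_center and the x axis of rim, either way round below 0.12 rad and z of thick_plate_center in the frame of rim between 0.01 and 0.02 m and contact force between thick_plate and magazine above 0.5 N and contact force between the fingers and thick_plate below 0.1 N), for 0.2 s.
2. the thin plate lies squarely on the thick one (within 8 mm and 0.12 rad), let go, before the pile is pushed down (x of thick_plate_center in the frame of rim between -0.008 and 0.008 m and y of thick_plate_center in the frame of rim between -0.008 and 0.008 m and angle between the x axis of each of thick_plate_center, thin_plate_center and the x axis of rim, either way round below 0.12 rad and x of thin_plate_center in the frame of rim between -0.008 and 0.008 m and y of thin_plate_center in the frame of rim between -0.008 and 0.008 m and z of thin_plate_center in the frame of rim between 0.024 and 0.034 m and contact force between thick_plate and thin_plate above 0.3 N and contact force between the fingers and thin_plate below 0.1 N), for 0.2 s.
At the end, for the whole second after the job is handed in: Both plates are down in the magazine's well, the thin one on the thick one, square with it (within 6 mm and 0.08 rad); the top of the thin plate is level with the rim within 4 mm, at rest, the follower pressed at least 28 mm, and the fingers hold the pile down with more than 5 N (x of thick_plate_center in the frame of rim between -0.006 and 0.006 m and y of thick_plate_center in the frame of rim between -0.006 and 0.006 m and angle between the x axis of each of thick_plate_center, thin_plate_center and the x axis of rim, either way round below 0.08 rad and x of thin_plate_center in the frame of rim between -0.006 and 0.006 m and y of thin_plate_center in the frame of rim between -0.006 and 0.006 m and z of thin_plate_center in the frame of rim between -0.009 and -0.001 m and z of thick_plate_center in the frame of rim between -0.025 and -0.013 m and value of joint follower above 0.028 m and contact force between the fingers and thin_plate above 5 N and linear speed of thin_plate below 0.01 m/s); the arm keeps its last pose, push and grip.
It fails at once if a bystander is shoved more than 30 mm from its place (distance of any of bolt, tape_roll, pliers, coupling from where it was at the start of the episode above 0.03 m).
It also fails if it takes over 59 s, if anything falls off the work surface, if the arm or the gripper's body presses on something with over 40 N, if the wrist force passes 120 N, or if a joint passes its speed limit or range.

## Robot

A 6-joint arm with a two-finger parallel gripper is mounted at the origin on the work surface; the furniture and walls round the work are solid. World frame = base frame: x ahead of the robot, y to its left, z up, the work surface at z = 0. Lengths are in m, angles in rad, forces in N, time in s.
With the tool pointing down it reaches from about 0.35 to 0.775 m from the base axis. Payload 7.3 kg.
Tool frame: the origin (TCP) lies at the very end of the fingers, on their centre line; the grasp point (between the pads) lies 19 mm behind it; z points along the fingers, y is the line along which they close (so a half turn about z gives the same grasp; the last joint's range is limited). The gripper opens to 92 mm and grips with 3 to 60 N. Pads are 19 mm wide; open, the fingers measure 130 mm over their backs; the gripper's body (75 mm by 190 mm) begins 47 mm behind the grasp point.
Start: joints at [1.078, 0.342, 1.524, -0, 1.275, -0.146], TCP at [0.178, 0.494, 0.227] pointing down, gripper open.
Joint ranges: [-2.53, 2.53], [-0.77, 2.02], [0.04, 2.7], [-1, 4.14], [0.28, 2.66], [-3.11, 3.11]. Speed limits (rad/s): [2.57, 2.57, 3.14, 3.14, 3.14, 3.14].

## Interface

Orientations are given as [roll, pitch, yaw] about the fixed x, y, z axes, in that order (R = Rz(yaw) Ry(pitch) Rx(roll)).
In Python, from cell import robot gives the robot as it stands. The module is installed in compiled form; this text tells all that it offers.
- The arm moves only by the tool arm_command, never from a script. Its argument "moves" is a list of rows, each a list of 3 entries, a list of its own where there are three numbers: the shift along the tool's x, y, z in m, then the turn, a rotation vector about the tool's x, y, z in rad, then the finger opening in m, from 0 to 0.0918. In form: [[[dx, dy, dz], [ax, ay, az], claw], ...]. A call has exactly 5 rows; each row is the pose to reach, as a shift and turn from the pose commanded when the call began, along the tool's axes at that moment; what a row does not reach only later rows make up. A row lasts 1/10 s, in which the tool goes at most 50 mm and 8.59 degrees, less where a joint would pass 70% of its speed; a pose out of reach is approached as far as the arm can. A call with a gripper value outside its range is refused whole. The fingers move at their own pace and stop on an object; "squeeze" is the grip in N (left out, the last holds). Time passes only in rows, so rows that repeat a pose let the fingers close, or fill a call up. It gives the time, the measured TCP pose, the force, the opening and the grip force at its end, in the units of the state.
- robot.observe(): the state, without advancing time (a new reading comes with each control period).
- robot.read_camera(name): name is "scene" or "top"; returns the picture (480x640x3 uint8, red, green, blue); there is no depth.
- robot.camera_model(name): a dict with "fx", "fy", "cx", "cy" (pixels), "k1" (the pictures are not rectified: a ray, as slopes to the right and down, at radius r is drawn at 1 + k1 r^2 times it, then the intrinsics apply), "R" (3x3) and "t" (3): a world point X has camera coordinates R X + t. Camera axes: x right, y down, z forward; pixel columns grow to the right and rows downward; lengths in m; the calibration is good to about 2 mm. A picture is of the moment at which its call begins. camera_model takes no time and is no camera call.
- robot.hand_in(): hands the job in; it is judged then, once.
The state is a dict: "time": time; "qpos": joint angles; "qvel": joint speeds; "joint_efforts": joint torques, N m; "tool_pos": TCP position; "tool_rot": TCP orientation; "contact_force": force on the tool from outside, world axes, zero at the start; "torque": the same for the moment, N m; "opening": finger opening in m; "grip_force": force on a finger pad.
Only numpy, scipy, OpenCV 4.12 (cv2) and the standard library are available. Lean on these libraries where they do the work, as an engineer would, in place of code of your own. Each camera call takes 0.05 s, during which the arm holds its last target. There are 200 camera calls.

## Working session

There is one attempt and no reset: what is moved stays moved. The work goes in short steps, Python scripts to look and compute and a tool call to move; the robot and the scene stay as the last step left them, time stands still between calls to the robot, and variables do not carry over. Pictures are saved under pics/ and viewed, at most 10 in all, crops included, and the job is handed in when it is done.

Besides the shell and the picture viewer there is one more tool, called after "Emit:" as name([rows], argument=value, ...), one row to a line, values as JSON. arm_command: Moves the arm, as the interface text tells. Its arguments: {"type":"object","properties":{"moves":{"type":"array"},"squeeze":{"type":"number"}},"required":["moves"]}

```bash
mkdir -p pics; cat > h.py <<'E'
import numpy as np, cv2
from cell import robot
from scipy.spatial.transform import Rotation as Ro
def ray(name,px,z):
    m=robot.camera_model(name)
    K=np.array([[m['fx'],0,m['cx']],[0,m['fy'],m['cy']],[0,0,1.]])
    px=np.atleast_2d(np.asarray(px,float))
    d=np.stack([(px[:,0]-m['cx'])/m['fx'],(px[:,1]-m['cy'])/m['fy']],1)
    u=d.copy()
    for _ in range(30): u=d/(1+m['k1']*(u**2).sum(1,keepdims=True))
    R=np.array(m['R']);t=np.array(m['t']);C=-R.T@t
    D=np.c_[u,np.ones(len(u))]@R
    s=(z-C[2])/D[:,2]
    return C+s[:,None]*D
def snap(name,f):
    im=robot.read_camera(name); cv2.imwrite('pics/'+f,cv2.cvtColor(im,cv2.COLOR_RGB2BGR)); return im
E
python3 - <<'E'
from h import *
snap('top','t0.png');snap('scene','s0.png')
o=robot.observe();print(o)
for n in('top','scene'):
    m=robot.camera_model(n);print(m, -np.array(m['R']).T@np.array(m['t']))
E
```

```text
{'time': 0.1, 'qpos': array([ 1.07799597e+00,  3.42677350e-01,  1.52491970e+00,  1.07715415e-05,
        1.27536879e+00, -1.46016976e-01]), 'qvel': array([-0.00087961, -0.00039114, -0.00327092, -0.00088927, -0.00069852,
       -0.00081918]), 'joint_efforts': array([ 1.39556254e-03, -4.32004380e+01, -2.44694567e+01,  7.17878644e-02,
        5.26623591e-02, -7.76259458e-05]), 'tool_pos': array([0.17824998, 0.49343918, 0.22610246]), 'tool_rot': array([-3.14023558e+00, -2.09987238e-04,  2.79480599e+00]), 'contact_force': array([ 0.61755155, -0.88371216, -0.14712434]), 'torque': array([ 0.0459762 , -0.00314998,  0.01275275]), 'grip_force': 0.0, 'opening': 0.092064860953006}
{'fx': 489.27077668097974, 'fy': 489.27077668097974, 'cx': 320.8499060056054, 'cy': 232.93105083480984, 'k1': -0.08474621149438707, 'R': array([[-0.00101395, -0.99997521, -0.00696729],
       [-0.98277213,  0.00228415, -0.18480725],
       [ 0.18481859,  0.00665987, -0.98275009]]), 't': array([0.24805456, 0.45041107, 0.83704279])} [0.2882019  0.24144501 0.90757138]
{'fx': 509.67415654383603, 'fy': 509.67415654383603, 'cx': 314.58617970451724, 'cy': 237.33257540347475, 'k1': 0.005400904521478519, 'R': array([[ 0.74826641, -0.66330135, -0.01134489],
       [-0.3973116 , -0.43437886, -0.8083678 ],
       [ 0.53126347,  0.60938192, -0.58856843]]), 't': array([-0.17768246,  0.33127773,  0.49654052])} [ 0.00078047 -0.27653979  0.55802653]
```

View pics/t0.png

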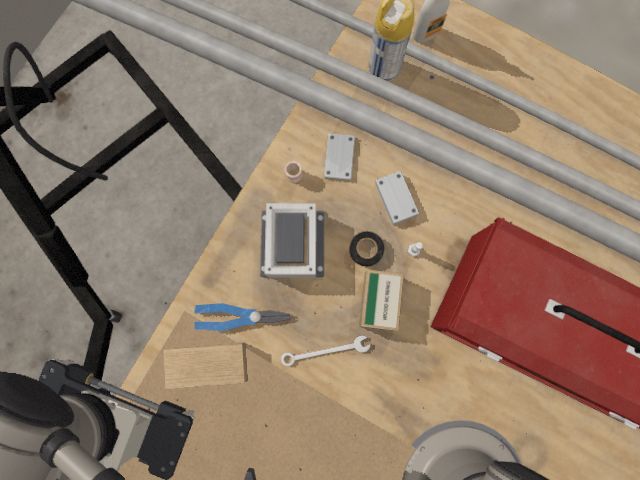

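View pics/s0.png

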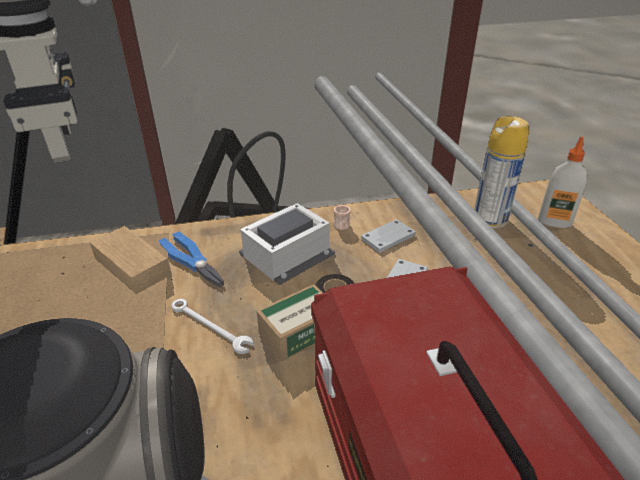

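The top view shows the magazine at (290,241), plates at (340,157) and (397,197), the tape roll at (366,249), bolt at (416,250), coupling at (293,171) and pliers at (242,318). Overhead pipes run just beyond the plates. The scene view shows plates at (388,236) and (407,268), the second partly hidden by the toolbox. I'll measure next, including the height of the pipes.

```bash
python3 - <<'E'
from h import *
t=cv2.imread('pics/t0.png');s=cv2.imread('pics/s0.png')
a=cv2.resize(t[120:290,250:440],None,fx=4,fy=3.5*4/3.5*1,interpolation=cv2.INTER_CUBIC)[:600]
b=cv2.resize(t[120:270,250:450],None,fx=4,fy=4,interpolation=cv2.INTER_CUBIC)
cv2.imwrite('pics/tc.png',b)
cv2.imwrite('pics/sc.png',cv2.resize(s[190:310,230:430],None,fx=4,fy=4,interpolation=cv2.INTER_CUBIC))
hsv=cv2.cvtColor(t,cv2.COLOR_BGR2HSV)
m=((hsv[...,1]<45)&(hsv[...,2]>120)).astype(np.uint8); m[:125]=0;m[290:]=0;m[:,:240]=0;m[:,430:]=0
n,l,st,c=cv2.connectedComponentsWithStats(m)
for i in range(1,n):
    if st[i,4]>150:
        cn=max(cv2.findContours((l==i).astype(np.uint8),0,2)[0],key=cv2.contourArea)
        r=cv2.minAreaRect(cn);print(st[i],r)
        for z in(.01,.018,.06):
            p=ray('top',cv2.boxPoints(r),z)[:,:2]; print(z,p.mean(0).round(4),[np.round(np.linalg.norm(p[k]-p[k-1]),4) for k in(1,2)],[np.round(np.arctan2(*(p[k]-p[k-1])[::-1]),3) for k in(1,2)])
E
```

```text
[ 240  125   42   63 1391] ((260.5, 156.0), (62.0, 41.0), 90.0)
0.01 [0.6095 0.3641] [np.float64(0.0807), np.float64(0.1261)] [np.float64(-1.58), np.float64(-3.125)]
0.018 [0.6066 0.363 ] [np.float64(0.08), np.float64(0.125)] [np.float64(-1.58), np.float64(-3.125)]
0.06 [0.5916 0.3573] [np.float64(0.0762), np.float64(0.1191)] [np.float64(-1.58), np.float64(-3.125)]
[ 359  125   71   33 1087] ((398.4520568847656, 131.20547485351562), (76.96734619140625, 22.510879516601562), 24.443954467773438)
0.01 [0.6592 0.0961] [np.float64(0.0474), np.float64(0.1511)] [np.float64(-0.417), np.float64(-2.028)]
0.018 [0.6559 0.0974] [np.float64(0.047), np.float64(0.1497)] [np.float64(-0.417), np.float64(-2.028)]
0.06 [0.6385 0.1042] [np.float64(0.0448), np.float64(0.1426)] [np.float64(-0.417), np.float64(-2.028)]
[ 324  133   31   47 1187] ((339.004150390625, 155.95492553710938), (27.52286720275879, 44.45305252075195), 5.19442892074585)
0.01 [0.6084 0.2123] [np.float64(0.0903), np.float64(0.0536)] [np.float64(-0.089), np.float64(-1.67)]
0.018 [0.6055 0.2126] [np.float64(0.0895), np.float64(0.0531)] [n
[... 1172 characters left out ...]
 np.float64(0.0224)] [np.float64(-1.253), np.float64(-2.857)]
0.018 [0.4246 0.0733] [np.float64(0.0296), np.float64(0.0222)] [np.float64(-1.253), np.float64(-2.857)]
0.06 [0.4182 0.0813] [np.float64(0.0282), np.float64(0.0212)] [np.float64(-1.253), np.float64(-2.857)]
[377 274  24  16 325] ((388.5204772949219, 282.27459716796875), (21.909650802612305, 15.481611251831055), 5.19442892074585)
0.01 [0.3646 0.1235] [np.float64(0.0285), np.float64(0.0403)] [np.float64(-0.111), np.float64(-1.665)]
0.018 [0.3639 0.1245] [np.float64(0.0282), np.float64(0.04)] [np.float64(-0.111), np.float64(-1.665)]
0.06 [0.3604 0.13  ] [np.float64(0.0269), np.float64(0.0381)] [np.float64(-0.111), np.float64(-1.665)]
```

View pics/tc.png

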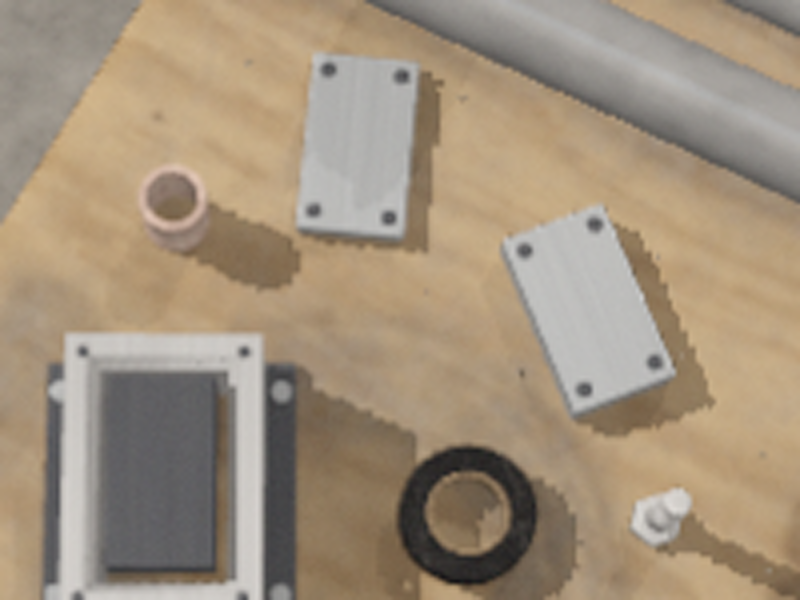

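View pics/sc.png

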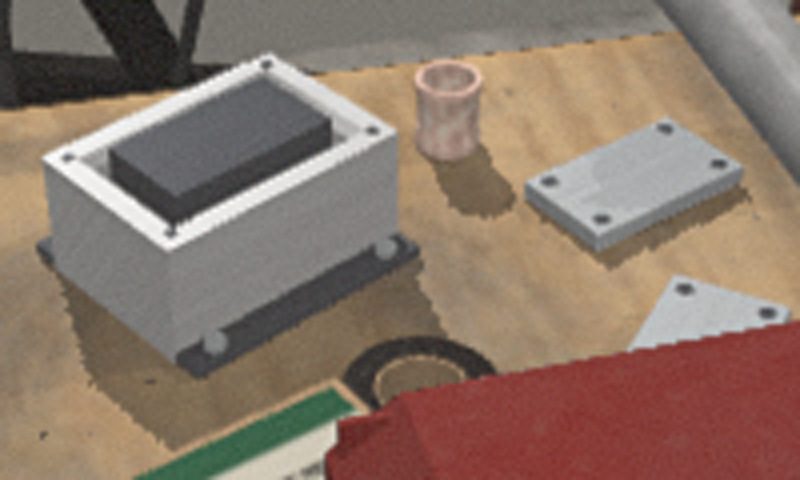

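The crops show all eight plate holes in the top view. The scene view shows four holes on the left plate and two on the right. I'll triangulate these to get plate thickness and the pipe height.

```bash
python3 - <<'E'
from h import *
T=lambda x,y:(250+x/4-.4,120+y/4-.4); S=lambda x,y:(230+x/4-.4,190+y/4-.4)
def cd(n,p):
    a=ray(n,p,0)[0];b=ray(n,p,.1)[0];return a,(b-a)/np.linalg.norm(b-a)
def tri(p,q):
    a,u=cd('top',p);b,v=cd('scene',q)
    s=np.linalg.lstsq(np.c_[u,-v],b-a,rcond=None)[0];P,Q=a+s[0]*u,b+s[1]*v
    return (P+Q)/2,np.linalg.norm(P-Q)
for n,a,b in[('L',(328,69),(665,128)),('L',(402,76),(719,163)),('L',(314,210),(549,181)),('L',(389,218),(602,219)),('R',(525,250),(684,288)),('R',(595,224),(768,313)),('M',(83,351),(267,63)),('M',(244,351),(372,130)),('bolt',(0,0),(0,0))][:8]:
    print(n,*[np.round(x,4) for x in tri(T(*a),S(*b))])
# pipe: planes
def plane(n,p,q):
    m=robot.camera_model(n);C=-np.array(m['R']).T@np.array(m['t'])
    N=np.cross(cd(n,p)[1],cd(n,q)[1]);N/=np.linalg.norm(N);return N,N@C
s=cv2.imread('pics/s0.png');t=cv2.imread('pics/t0.png')
N1,d1=plane('top',(341,106),(450,157));N2,d2=plane('scene',(320,82),(430,210))
D=np.cross(N1,N2);print('pipe dir',D/np.linalg.norm(D))
for x in(.55,.6,.65,.7): print('pipe',x,np.linalg.solve(np.array([N1,N2])[:,1:],np.array([d1,d2])-np.array([N1,N2])[:,0]*x))
# hole-based poses
from itertools import product
for nm,H in[('L',[(328,69),(402,76),(314,210),(389,218)]),('R',[(525,250),(595,224),(584,389),(655,362)])]:
  for z in(.01,.018):
    p=ray('top',[T(*h) for h in H],z)[:,:2]
    e=(p[0]+p[1]-p[2]-p[3])/2
    print(nm,z,p.mean(0).round(4),'yaw',np.arctan2(e[1],e[0]).round(4),'len',np.linalg.norm(e).round(4),np.linalg.norm(p[0]-p[1]).round(4))
p=ray('top',[T(83,351),T(244,351),T(78,596),T(243,596)],.06)[:,:2];print('mag',p.mean(0).round(4),(p-p.mean(0)).round(4).tolist())
for n,px,z in[('coupl',(T(173,195)),.036),('tape',T(467,515),.019)]: print(n,ray('top',px,z)[0].round(3))
E
```

```text
L [0.6475 0.2269 0.0072] 0.0017
L [0.6439 0.1908 0.0072] 0.0015
L [0.5754 0.2341 0.0072] 0.0021
L [0.5716 0.198  0.0071] 0.0016
R [0.5528 0.1344 0.0154] 0.0022
R [0.5661 0.1004 0.0149] 0.0015
M [0.4942 0.3378 0.0578] 0.0014
M [0.4939 0.266  0.0572] 0.0018
pipe dir [-0.46853407 -0.88213563  0.04808901]
pipe 0.55 [-0.07015135  0.05448466]
pipe 0.6 [0.02398648 0.0493528 ]
pipe 0.65 [0.11812431 0.04422095]
pipe 0.7 [0.21226214 0.03908909]
L 0.01 [0.6093 0.212 ] yaw -0.0992 len 0.0722 0.0361
L 0.018 [0.6064 0.2123] yaw -0.0992 len 0.0716 0.0358
R 0.01 [0.5279 0.103 ] yaw 0.3677 len 0.0727 0.0363
R 0.018 [0.5257 0.1043] yaw 0.3677 len 0.0721 0.0359
mag [0.4393 0.3014] [[0.0549, 0.0358], [0.0547, -0.036], [-0.0548, 0.036], [-0.0548, -0.0359]]
coupl [0.575 0.299 0.036]
tape [0.426 0.164 0.019]
```

```bash
python3 - <<'E'
from h import *
t=cv2.imread('pics/t0.png');s=cv2.imread('pics/s0.png')
def mask(im):
    h=cv2.cvtColor(im,cv2.COLOR_BGR2HSV); return (h[...,1]<40)
mt,ms=mask(t),mask(s)
def runs(v):
    d=np.diff(np.r_[0,v.astype(int),0]);return [(a,b) for a,b in zip(np.where(d==1)[0],np.where(d==-1)[0]) if b-a>8]
for x in(330,360,400,430,450,470): print('t',x,[r for r in runs(mt[:230,x])])
for y in(215,225,235,245,255,265): print('s',y,[r for r in runs(ms[y,330:])])
E
```

```text
t 330 [(np.int64(0), np.int64(49)), (np.int64(56), np.int64(75)), (np.int64(89), np.int64(115)), (np.int64(133), np.int64(179))]
t 360 [(np.int64(20), np.int64(32)), (np.int64(69), np.int64(88)), (np.int64(102), np.int64(129))]
t 400 [(np.int64(2), np.int64(17)), (np.int64(43), np.int64(69)), (np.int64(87), np.int64(106)), (np.int64(120), np.int64(147)), (np.int64(171), np.int64(222))]
t 430 [(np.int64(0), np.int64(21)), (np.int64(52), np.int64(66)), (np.int64(101), np.int64(120)), (np.int64(134), np.int64(162))]
t 450 [(np.int64(62), np.int64(75)), (np.int64(110), np.int64(129)), (np.int64(143), np.int64(171))]
t 470 [(np.int64(72), np.int64(85)), (np.int64(120), np.int64(139)), (np.int64(153), np.int64(180))]
s 215 [(np.int64(84), np.int64(117)), (np.int64(126), np.int64(174)), (np.int64(185), np.int64(203)), (np.int64(277), np.int64(310))]
s 225 [(np.int64(53), np.int64(77)), (np.int64(92), np.int64(125)), (np.int64(134), np.int64(159)), (np.int64(195), np.int64(214)), (np.int64(218), np.int64(242)), (np.int64(289), np.int64(310))]
s 235 [(np.int64(32), np.int64(85)), (np.int64(98), np.int64(134)), (np.int64(143), np.int64(170)), (np.int64(205), np.int64(225)), (np.int64(301), np.int64(310))]
s 245 [(np.int64(39), np.int64(65)), (np.int64(107), np.int64(143)), (np.int64(152), np.int64(179)), (np.int64(215), np.int64(236))]
s 255 [(np.int64(115), np.int64(151)), (np.int64(161), np.int64(189)), (np.int64(225), np.int64(245))]
s 265 [(np.int64(64), np.int64(92)), (np.int64(122), np.int64(160)), (np.int64(170), np.int64(198)), (np.int64(235), np.int64(256))]
```

```bash
python3 - <<'E'
from h import *
def pl(n,p,q):
    m=robot.camera_model(n);C=-np.array(m['R']).T@np.array(m['t'])
    N=np.cross(ray(n,p,0)[0]-C,ray(n,q,0)[0]-C);N/=np.linalg.norm(N);return N,N@C
def line(a,b):
    A=np.array([a[0],b[0]]);d=np.array([a[1],b[1]])
    D=np.cross(*A);D/=D[0];
    print('dir',D.round(3),[np.r_[x,np.linalg.solve(A[:,1:],d-A[:,0]*x)].round(3).tolist() for x in(.55,.65)])
# centre and widths
line(pl('top',(330,102),(470,166.5)),pl('scene',(330+100.5,215),(330+141,265)))
r=ray('top',[(400,120),(400,147),(430,134),(430,162)],.04);dn=np.array([.88,-.47])
print((r[0]-r[1])[:2]@dn,(r[2]-r[3])[:2]@dn)
print('pipe edge pts z=.04',ray('top',[(330,115),(400,147),(450,171)],.04).round(3).tolist())
print('toolbox z .0/.15',ray('top',[(500,220),(433,325),(470,278)],.15).round(3).tolist())
E
```

```text
dir [1.    2.082 0.065] [[0.55, -0.107, 0.018], [0.65, 0.101, 0.024]]
0.04866654863072909 0.050149690551605265
pipe edge pts z=.04 [[0.679, 0.23, 0.04], [0.615, 0.099, 0.04], [0.568, 0.007, 0.04]]
toolbox z .0/.15 [[0.451, -0.04, 0.15], [0.287, 0.075, 0.15], [0.359, 0.014, 0.15]]
```

Emit:
arm_command([
  [[-0.042, -0.023, 0], [0, 0, -0.14], 0.0918],
  [[-0.084, -0.046, 0], [0, 0, -0.28], 0.0918],
  [[-0.126, -0.069, 0], [0, 0, -0.42], 0.0918],
  [[-0.168, -0.092, 0], [0, 0, -0.56], 0.0918],
  [[-0.21, -0.115, 0], [0, 0, -0.7], 0.0918],
], squeeze=30)

```text
time: 0.6
tool_pos: [0.3245, 0.3282, 0.2265]
tool_rot: [-3.141, -0.0, -2.833]
contact_force: [0.0, 1.5, 0.3]
opening: 0.0913
grip_force: 0.0
```

```bash
cat >> h.py <<'E'
def go(x,y,z,yaw):
    o=robot.observe();R=Ro.from_euler('xyz',o['tool_rot']);T=Ro.from_euler('xyz',[np.pi,0,yaw])
    print('t',o['time'],o['tool_pos'].round(4),o['tool_rot'].round(4),'F',o['contact_force'].round(1),'open',round(o['opening'],4),round(o['grip_force'],1),'q',o['qpos'].round(2))
    print('shift',R.inv().apply(np.array([x,y,z])-o['tool_pos']).round(4),'turn',(R.inv()*T).as_rotvec().round(4))
E
python3 -c "
from h import *
go(.5255,.1045,.12,3.509)"
```

```text
t 0.6 [0.3245 0.3282 0.2265] [-3.1415e+00 -4.0000e-04 -2.8331e+00] F [0.  1.5 0.3] open 0.0913 0.0 q [ 0.62  0.23  1.69  0.    1.23 -1.25]
shift [-0.1236 -0.2742  0.1065] turn [-0.0001 -0.0004 -0.0589]
```

Emit:
arm_command([
  [[-0.016, -0.04, 0.016], [0, 0, 0], 0.0918],
  [[-0.032, -0.08, 0.032], [0, 0, 0], 0.0918],
  [[-0.048, -0.12, 0.048], [0, 0, 0], 0.0918],
  [[-0.064, -0.16, 0.064], [0, 0, 0], 0.0918],
  [[-0.08, -0.2, 0.08], [0, 0, 0], 0.0918],
])

```text
time: 1.1
tool_pos: [0.4606, 0.1611, 0.146]
tool_rot: [3.141, -0.0, -2.839]
contact_force: [0.5, 0.6, -0.3]
opening: 0.0917
grip_force: 0.0
```

Emit:
arm_command([
  [[-0.012, -0.031, 0.027], [0, 0, -0.014], 0.0918],
  [[-0.025, -0.062, 0.027], [0, 0, -0.014], 0.0918],
  [[-0.025, -0.062, 0.047], [0, 0, -0.014], 0.0918],
  [[-0.025, -0.062, 0.047], [0, 0, -0.014], 0.0918],
  [[-0.025, -0.062, 0.047], [0, 0, -0.014], 0.0918],
])

```text
time: 1.6
tool_pos: [0.5016, 0.1112, 0.0995]
tool_rot: [3.141, -0.002, -2.824]
contact_force: [-0.1, 0.8, 1.1]
opening: 0.0916
grip_force: 0.0
```

```bash
python3 -c "
from h import *
go(.5255,.1045,.004,3.509)
snap('top','t1.png')"
```

```text
t 1.6 [0.5016 0.1112 0.0995] [ 3.1409e+00 -1.7000e-03 -2.8245e+00] F [-0.1  0.8  1.1] open 0.0916 0.0 q [ 0.07  0.46  1.73  0.    0.95 -1.82]
shift [-0.0208 -0.0139  0.0954] turn [ 0.0007 -0.0016 -0.0503]
```

View pics/t1.png

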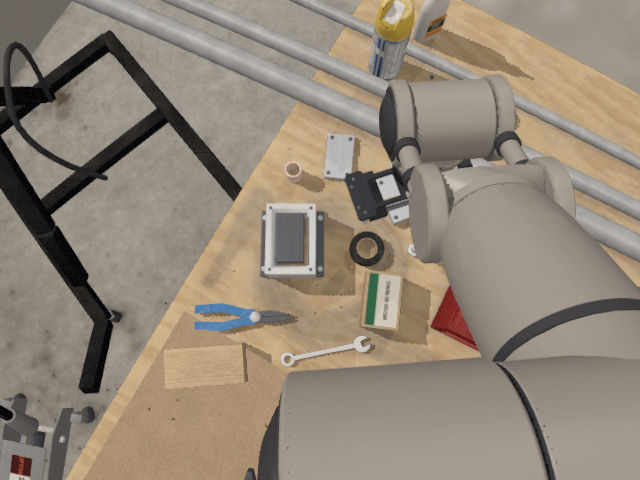

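The arm hides most of the thick plate, around (398,205), and the gripper is above it at (375,195). Everything else looks undisturbed. I'll correct sideways and yaw before descending.

Emit:
arm_command([
  [[-0.021, -0.014, 0], [0, 0, -0.05], 0.0918],
  [[-0.021, -0.014, 0.03], [0, 0, -0.05], 0.0918],
  [[-0.021, -0.014, 0.05], [0, 0, -0.05], 0.0918],
  [[-0.021, -0.014, 0.05], [0, 0, -0.05], 0.0918],
  [[-0.021, -0.014, 0.05], [0, 0, -0.05], 0.0918],
])

```text
time: 2.15
tool_pos: [0.5267, 0.1048, 0.0507]
tool_rot: [-3.141, 0.001, -2.774]
contact_force: [-0.2, 0.4, 0.3]
opening: 0.0921
grip_force: 0.0
```

```bash
python3 -c "
from h import *
go(.5255,.1045,.004,3.509)"
```

```text
t 2.15 [0.5267 0.1048 0.0507] [-3.1414e+00  8.0000e-04 -2.7736e+00] F [-0.2  0.4  0.3] open 0.0921 0.0 q [ 0.05  0.57  1.71  0.    0.87 -1.89]
shift [0.0013 0.0001 0.0467] turn [-0.0002  0.0008  0.0006]
```

Emit:
arm_command([
  [[0.001, 0, 0.025], [0, 0, 0], 0.0918],
  [[0.001, 0, 0.04], [0, 0, 0], 0.0918],
  [[0.001, 0, 0.046], [0, 0, 0], 0.0918],
  [[0.001, 0, 0.046], [0, 0, 0], 0.0918],
  [[0.001, 0, 0.046], [0, 0, 0], 0.0918],
])

```text
time: 2.65
tool_pos: [0.5265, 0.1041, 0.005]
tool_rot: [-3.141, 0.002, -2.774]
contact_force: [-0.5, 0.1, 0.0]
opening: 0.0918
grip_force: 0.0
```

Emit:
arm_command([
  [[0, 0, 0], [0, 0, 0], 0.04],
  [[0, 0, 0], [0, 0, 0], 0.04],
  [[0, 0, 0], [0, 0, 0], 0.04],
  [[0, 0, 0], [0, 0, 0], 0.04],
  [[0, 0, 0], [0, 0, 0], 0.04],
], squeeze=30)

```text
time: 3.15
tool_pos: [0.5257, 0.1039, 0.0038]
tool_rot: [3.142, 0.0, -2.775]
contact_force: [-0.5, -0.0, -0.5]
opening: 0.0562
grip_force: 0.0
```

Emit:
arm_command([
  [[0, 0, 0], [0, 0, 0], 0.04],
  [[0, 0, -0.02], [0, 0, 0], 0.04],
  [[0, 0, -0.06], [0, 0, 0], 0.04],
  [[0, 0, -0.1], [0, 0, 0], 0.04],
  [[0, 0, -0.14], [0, 0, 0], 0.04],
])

```text
time: 3.65
tool_pos: [0.5249, 0.1038, 0.1446]
tool_rot: [3.141, -0.002, -2.775]
contact_force: [1.2, 1.2, -2.8]
opening: 0.0514
grip_force: 30.0
```

```bash
python3 -c "
from h import *
go(.4393,.3014,.14,np.pi)"
```

```text
t 3.65 [0.5249 0.1038 0.1446] [ 3.1410e+00 -1.6000e-03 -2.7746e+00] F [ 1.2  1.2 -2.8] open 0.0514 30.0 q [ 0.05  0.44  1.61  0.    1.09 -1.89]
shift [0.009  0.2152 0.0048] turn [ 3.00e-04 -1.60e-03  3.67e-01]
```

Emit:
arm_command([
  [[0.002, 0.045, 0], [0, 0, 0.08], 0.04],
  [[0.004, 0.09, 0], [0, 0, 0.16], 0.04],
  [[0.006, 0.135, 0], [0, 0, 0.24], 0.04],
  [[0.008, 0.18, 0], [0, 0, 0.32], 0.04],
  [[0.009, 0.215, 0], [0, 0, 0.367], 0.04],
])

```text
time: 4.15
tool_pos: [0.4383, 0.3032, 0.1434]
tool_rot: [-3.141, -0.001, 3.14]
contact_force: [1.5, 0.8, -2.1]
opening: 0.0516
grip_force: 30.0
```

Emit:
arm_command([
  [[0, 0, 0.02], [0, 0, 0], 0.04],
  [[0, 0, 0.03], [0, 0, 0], 0.04],
  [[0, 0, 0.03], [0, 0, 0], 0.04],
  [[0, 0, 0.03], [0, 0, 0], 0.04],
  [[0, 0, 0.03], [0, 0, 0], 0.04],
])

```text
time: 4.65
tool_pos: [0.4408, 0.3008, 0.1143]
tool_rot: [3.141, 0.001, 3.14]
contact_force: [0.7, -0.1, -2.9]
opening: 0.0516
grip_force: 30.0
```

```bash
python3 -c "
from h import *
go(.4393,.3014,.072,np.pi)
snap('top','t2.png')
im=cv2.imread('pics/t2.png');cv2.imwrite('pics/t2c.png',cv2.resize(im[150:300,220:420],None,fx=4,fy=4,interpolation=cv2.INTER_CUBIC))"
```

```text
t 4.65 [0.4408 0.3008 0.1143] [3.1411e+00 9.0000e-04 3.1403e+00] F [ 0.7 -0.1 -2.9] open 0.0516 30.0 q [ 0.46  0.47  1.66  0.    1.01 -1.11]
shift [0.0016 0.0006 0.0423] turn [ 0.0004  0.0009 -0.0013]
```

View pics/t2c.png

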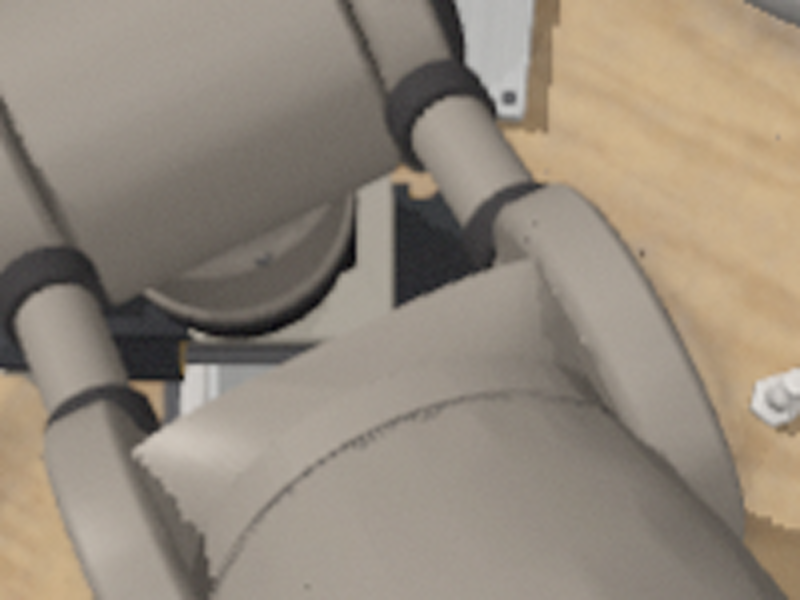

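The wrist blocks the top view of the magazine, so I'll place by dead reckoning and check after retreating.

Emit:
arm_command([
  [[0.0015, 0.0005, 0.02], [0, 0, -0.001], 0.04],
  [[0.0015, 0.0005, 0.036], [0, 0, -0.001], 0.04],
  [[0.0015, 0.0005, 0.04], [0, 0, -0.001], 0.04],
  [[0.0015, 0.0005, 0.042], [0, 0, -0.001], 0.04],
  [[0.0015, 0.0005, 0.042], [0, 0, -0.001], 0.04],
])

```text
time: 5.2
tool_pos: [0.4391, 0.3019, 0.0723]
tool_rot: [3.141, 0.001, -3.141]
contact_force: [0.8, -0.7, -1.7]
opening: 0.0513
grip_force: 30.0
```

```bash
python3 -c "
from h import *
go(.4393,.3014,.070,np.pi)
snap('scene','s2.png')
im=cv2.imread('pics/s2.png');cv2.imwrite('pics/s2c.png',cv2.resize(im[150:300,200:400],None,fx=4,fy=4,interpolation=cv2.INTER_CUBIC))"
```

```text
t 5.2 [0.4391 0.3019 0.0723] [ 3.1411e+00  9.0000e-04 -3.1408e+00] F [ 0.8 -0.7 -1.7] open 0.0513 30.0 q [ 0.46  0.53  1.7   0.    0.91 -1.11]
shift [-0.0002 -0.0005  0.0023] turn [0.0005 0.0009 0.0008]
```

View pics/s2c.png

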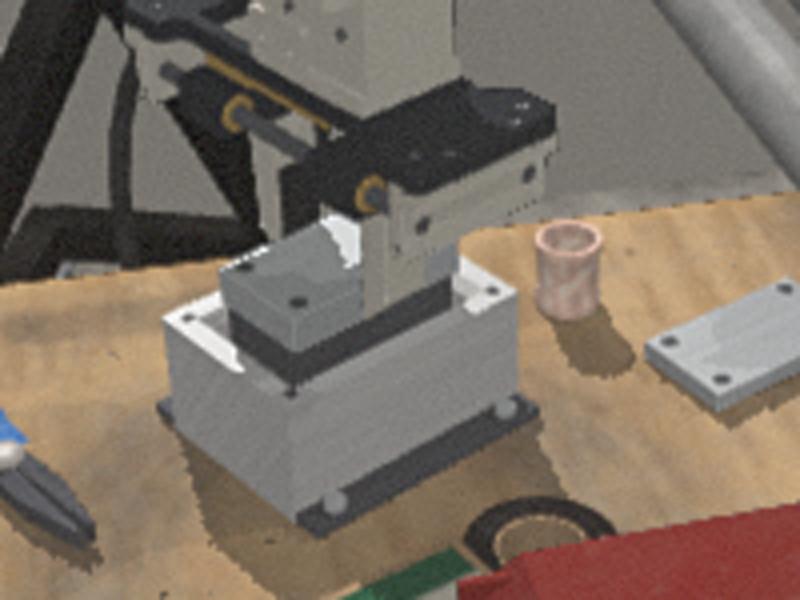

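The thick plate sits square just above the follower: its near corner at (297,350) lines up with the follower's corner at (290,380). I'll lower it the last bit, release and raise.

Emit:
arm_command([
  [[0, 0, 0.001], [0, 0, 0], 0.04],
  [[0, 0, 0.0025], [0, 0, 0], 0.04],
  [[0, 0, 0.0025], [0, 0, 0], 0.04],
  [[0, 0, 0.0025], [0, 0, 0], 0.0918],
  [[0, 0, 0.0025], [0, 0, 0], 0.0918],
])

```text
time: 5.75
tool_pos: [0.4387, 0.3019, 0.0695]
tool_rot: [3.141, 0.001, -3.141]
contact_force: [-0.8, 0.3, -0.2]
opening: 0.0634
grip_force: 0.0
```

Emit:
arm_command([
  [[0, 0, 0], [0, 0, 0], 0.0918],
  [[0, 0, 0], [0, 0, 0], 0.0918],
  [[0, 0, -0.03], [0, 0, 0], 0.0918],
  [[0, 0, -0.07], [0, 0, 0], 0.0918],
  [[0, 0, -0.09], [0, 0, 0], 0.0918],
])

```text
time: 6.25
tool_pos: [0.4396, 0.3024, 0.1622]
tool_rot: [3.14, 0.003, -3.141]
contact_force: [-0.5, 0.0, -0.9]
opening: 0.0916
grip_force: 0.0
```

```bash
python3 -c "
from h import *
go(.6085,.212,.1,3.0425)"
```

```text
t 6.25 [0.4396 0.3024 0.1622] [ 3.1398  0.0035 -3.1405] F [-0.5  0.  -0.9] open 0.0916 0.0 q [ 0.46  0.42  1.6   0.    1.12 -1.11]
shift [-0.1686 -0.0906  0.0626] turn [0.002  0.0034 0.1002]
```

Emit:
arm_command([
  [[-0.042, -0.022, 0], [0, 0, 0.03], 0.0918],
  [[-0.084, -0.045, 0], [0, 0, 0.06], 0.0918],
  [[-0.126, -0.067, 0.02], [0, 0, 0.1], 0.0918],
  [[-0.169, -0.09, 0.04], [0, 0, 0.1], 0.0918],
  [[-0.169, -0.09, 0.06], [0, 0, 0.1], 0.0918],
])

```text
time: 6.75
tool_pos: [0.6123, 0.2086, 0.0985]
tool_rot: [3.141, 0.004, 3.039]
contact_force: [0.4, 0.9, 0.1]
opening: 0.0917
grip_force: 0.0
```

```bash
python3 -c "
from h import *
im=robot.read_camera('scene');cv2.imwrite('pics/s3.png',im[...,::-1]);snap('top','t3.png')
a=cv2.resize(im[150:300,200:400,::-1],None,fx=3,fy=3,interpolation=cv2.INTER_CUBIC)
b=cv2.resize(cv2.imread('pics/t3.png')[180:300,240:350],None,fx=3.6,fy=3.6,interpolation=cv2.INTER_CUBIC)
c=np.zeros((450,800,3),np.uint8);c[:,:600]=a;cv2.imwrite('pics/s3c.png',a);cv2.imwrite('pics/t3c.png',b)
d=np.zeros((600,800,3),np.uint8);b=cv2.resize(b,(396,432));a=cv2.resize(a[:,:],(400,300));d[:300,:400]=a;d[:432,402:798]=b;cv2.imwrite('pics/c3.png',d)
go(.609,.212,.003,3.0425)"
```

```text
t 6.85 [0.6065 0.2103 0.0954] [-3.1396 -0.0065  3.0403] F [ 0.4  0.3 -0.7] open 0.0918 0.0 q [ 0.21  0.68  1.34  0.    1.14 -1.26]
shift [-0.0029  0.0021  0.0923] turn [-0.002  -0.0065 -0.0022]
```

View pics/c3.png

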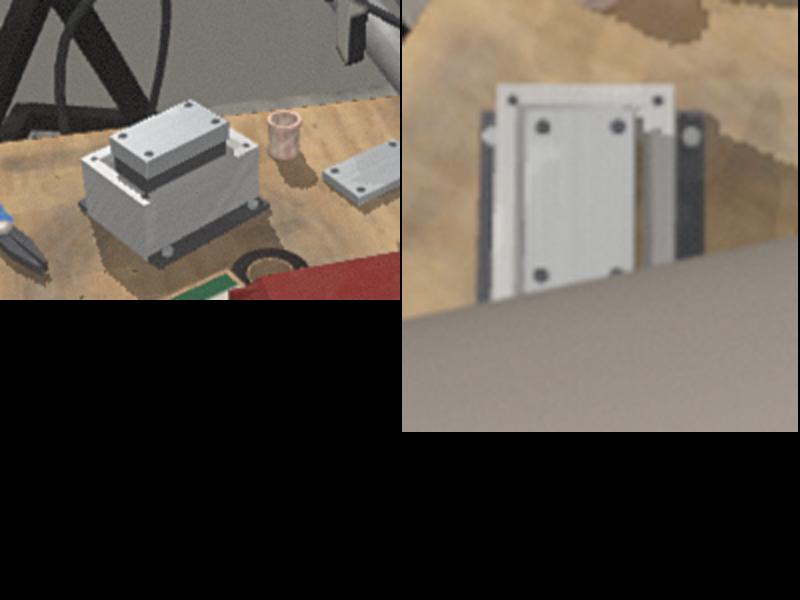

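The thick plate lies on the follower with holes at (542,126), (618,126), (541,274) and (616,273) in the right-hand crop. Next I'll compare it with the magazine.

```bash
python3 - <<'E'
from h import *
f=lambda x,y:(240+(x-402)/3.6-.36,180+y/3.6-.36)
p=ray('top',[f(542,126),f(618,126),f(541,274),f(616,273)],.084)[:,:2];e=p[0]+p[1]-p[2]-p[3]
print(p.round(4).tolist(),p.mean(0).round(4),np.arctan2(e[1],e[0]).round(3))
print(ray('top',[f(512,99),f(657,99)],.06).round(4).tolist(), 'expect y .3372,.2654, x .494')
E
```

```text
[[0.4754, 0.3201], [0.4753, 0.2836], [0.4038, 0.3195], [0.4042, 0.2841]] [0.4397 0.3018] 0.001
[[0.4946, 0.3375, 0.06], [0.4944, 0.2656, 0.06]] expect y .3372,.2654, x .494
```

Emit:
arm_command([
  [[-0.003, 0.002, 0.03], [-0.002, -0.0065, -0.002], 0.0918],
  [[-0.003, 0.002, 0.06], [-0.002, -0.0065, -0.002], 0.0918],
  [[-0.003, 0.002, 0.06], [-0.002, -0.0065, -0.002], 0.0918],
  [[-0.003, 0.002, 0.06], [-0.002, -0.0065, -0.002], 0.0918],
  [[-0.003, 0.002, 0.06], [-0.002, -0.0065, -0.002], 0.0918],
])

```text
time: 7.35
tool_pos: [0.6118, 0.2144, 0.0417]
tool_rot: [3.138, 0.01, 3.045]
contact_force: [0.4, -0.2, 0.4]
opening: 0.0921
grip_force: 0.0
```

```bash
python3 -c "
from h import *
go(.609,.212,.003,3.0425)"
```

```text
t 7.35 [0.6118 0.2144 0.0417] [3.1384 0.0098 3.0452] F [ 0.4 -0.2  0.4] open 0.0921 0.0 q [ 0.22  0.74  1.38 -0.    1.01 -1.26]
shift [ 0.003  -0.0028  0.0387] turn [0.0032 0.0098 0.0028]
```

Emit:
arm_command([
  [[0.003, -0.0025, 0.02], [0.003, 0.0085, 0.002], 0.0918],
  [[0.003, -0.0025, 0.03], [0.003, 0.0085, 0.002], 0.0918],
  [[0.003, -0.0025, 0.03], [0.003, 0.0085, 0.002], 0.0918],
  [[0.003, -0.0025, 0.03], [0.003, 0.0085, 0.002], 0.0918],
  [[0.003, -0.0025, 0.03], [0.003, 0.0085, 0.002], 0.0918],
])

```text
time: 7.85
tool_pos: [0.6085, 0.2118, 0.0103]
tool_rot: [-3.141, -0.0, 3.043]
contact_force: [0.0, 1.0, -0.5]
opening: 0.0916
grip_force: 0.0
```

```bash
python3 -c "
from h import *
go(.609,.212,.003,3.0425)"
```

```text
t 7.85 [0.6085 0.2118 0.0103] [-3.1413e+00 -3.0000e-04  3.0427e+00] F [ 0.   1.  -0.5] open 0.0916 0.0 q [ 0.22  0.78  1.4  -0.    0.96 -1.26]
shift [-0.0005  0.0003  0.0073] turn [-0.0003 -0.0003  0.0002]
```

Emit:
arm_command([
  [[-0.0005, 0, 0.004], [0, 0, 0], 0.0918],
  [[-0.0005, 0, 0.007], [0, 0, 0], 0.0918],
  [[-0.0005, 0, 0.007], [0, 0, 0], 0.04],
  [[-0.0005, 0, 0.007], [0, 0, 0], 0.04],
  [[-0.0005, 0, 0.007], [0, 0, 0], 0.04],
])

```text
time: 8.35
tool_pos: [0.6084, 0.2115, 0.0023]
tool_rot: [-3.141, -0.002, 3.043]
contact_force: [-0.5, 0.9, -0.3]
opening: 0.0727
grip_force: 0.0
```

Emit:
arm_command([
  [[0, 0, 0], [0, 0, 0], 0.04],
  [[0, 0, 0], [0, 0, 0], 0.04],
  [[0, 0, 0], [0, 0, 0], 0.04],
  [[0, 0, 0], [0, 0, 0], 0.04],
  [[0, 0, 0], [0, 0, 0], 0.04],
])

```text
time: 8.85
tool_pos: [0.6083, 0.2116, 0.0023]
tool_rot: [-3.141, -0.002, 3.043]
contact_force: [-0.0, 1.0, 0.5]
opening: 0.0515
grip_force: 30.0
```

Emit:
arm_command([
  [[0, 0, -0.02], [0, 0, 0], 0.04],
  [[0, 0, -0.06], [0, 0, 0], 0.04],
  [[0, 0, -0.1], [0, 0, 0], 0.04],
  [[0, 0, -0.14], [0, 0, 0], 0.04],
  [[0, 0, -0.14], [0, 0, 0], 0.04],
])

```text
time: 9.35
tool_pos: [0.6117, 0.2123, 0.1489]
tool_rot: [3.139, 0.009, 3.043]
contact_force: [0.3, 0.3, -0.2]
opening: 0.0519
grip_force: 30.0
```

```bash
python3 -c "
from h import *
go(.4393,.302,.14,np.pi)"
```

```text
t 9.35 [0.6117 0.2123 0.1489] [3.1389 0.009  3.0427] F [ 0.3  0.3 -0.2] open 0.0519 30.0 q [ 0.22  0.62  1.28 -0.    1.23 -1.26]
shift [0.1805 0.0722 0.0074] turn [ 0.0022  0.0092 -0.0989]
```

Emit:
arm_command([
  [[0.044, 0.018, 0], [0, 0, -0.03], 0.04],
  [[0.088, 0.036, 0], [0, 0, -0.06], 0.04],
  [[0.132, 0.054, 0], [0, 0, -0.099], 0.04],
  [[0.177, 0.073, 0], [0, 0, -0.099], 0.04],
  [[0.177, 0.073, 0], [0, 0, -0.099], 0.04],
])

```text
time: 9.85
tool_pos: [0.434, 0.3035, 0.1416]
tool_rot: [-3.14, -0.007, -3.137]
contact_force: [0.7, -0.3, -2.3]
opening: 0.0511
grip_force: 30.0
```

Emit:
arm_command([
  [[0, 0, 0.01], [0, 0, 0], 0.04],
  [[0, 0, 0.025], [0, 0, 0], 0.04],
  [[0, 0, 0.03], [0, 0, 0], 0.04],
  [[0, 0, 0.03], [0, 0, 0], 0.04],
  [[0, 0, 0.03], [0, 0, 0], 0.04],
])

```text
time: 10.35
tool_pos: [0.4403, 0.3013, 0.1123]
tool_rot: [-3.141, -0.002, 3.141]
contact_force: [-1.1, -0.9, -1.6]
opening: 0.0517
grip_force: 30.0
```

```bash
python3 -c "
from h import *
go(.4390,.302,.0865,np.pi)"
```

```text
t 10.35 [0.4403 0.3013 0.1123] [-3.1407e+00 -2.2000e-03  3.1405e+00] F [-1.1 -0.9 -1.6] open 0.0517 30.0 q [ 0.46  0.48  1.66  0.    1.01 -1.11]
shift [0.0013 0.0007 0.0258] turn [-0.0009 -0.0022 -0.0011]
```

Emit:
arm_command([
  [[0.0013, 0.0007, 0.012], [0, 0, 0], 0.04],
  [[0.0013, 0.0007, 0.022], [0, 0, 0], 0.04],
  [[0.0013, 0.0007, 0.0245], [0, 0, 0], 0.04],
  [[0.0013, 0.0007, 0.0245], [0, 0, 0], 0.04],
  [[0.0013, 0.0007, 0.0245], [0, 0, 0], 0.04],
])

```text
time: 10.85
tool_pos: [0.4384, 0.3025, 0.088]
tool_rot: [-3.141, -0.002, -3.141]
contact_force: [0.2, 0.8, -0.8]
opening: 0.0514
grip_force: 30.0
```

```bash
python3 -c "
from h import *
go(.4390,.302,.0865,np.pi)"
```

```text
t 10.85 [0.4384 0.3025 0.088 ] [-3.1409e+00 -1.9000e-03 -3.1414e+00] F [ 0.2  0.8 -0.8] open 0.0514 30.0 q [ 0.46  0.51  1.68  0.    0.95 -1.11]
shift [-0.0006 -0.0005  0.0015] turn [-0.0007 -0.0019  0.0001]
```

Emit:
arm_command([
  [[-0.0005, -0.0005, 0.0015], [0, 0, 0], 0.04],
  [[-0.0005, -0.0005, 0.0015], [0, 0, 0], 0.04],
  [[-0.0005, -0.0005, 0.0015], [0, 0, 0], 0.0918],
  [[-0.0005, -0.0005, 0.0015], [0, 0, 0], 0.0918],
  [[-0.0005, -0.0005, 0.0015], [0, 0, 0], 0.0918],
])

```text
time: 11.35
tool_pos: [0.4389, 0.302, 0.0867]
tool_rot: [-3.141, -0.002, -3.142]
contact_force: [0.3, -0.3, 0.0]
opening: 0.071
grip_force: 0.0
```

Emit:
arm_command([
  [[0, 0, 0], [0, 0, 0], 0.0918],
  [[0, 0, -0.02], [0, 0, 0], 0.0918],
  [[0, 0, -0.06], [0, 0, 0], 0.0918],
  [[0, 0, -0.09], [0, 0, 0], 0.0918],
  [[0, 0, -0.09], [0, 0, 0], 0.04],
])

```text
time: 11.85
tool_pos: [0.4411, 0.3031, 0.1809]
tool_rot: [3.138, 0.006, -3.141]
contact_force: [0.7, 0.2, -0.4]
opening: 0.0873
grip_force: 0.0
```

Emit:
arm_command([
  [[0, 0, 0], [0, 0, 0], 0],
  [[0, 0, 0], [0, 0, 0], 0],
  [[0, 0, 0], [0, 0, 0], 0],
  [[0, 0, 0], [0, 0, 0], 0],
  [[0, 0, 0], [0, 0, 0], 0],
])

```text
time: 12.35
tool_pos: [0.4387, 0.3018, 0.1758]
tool_rot: [-3.14, -0.003, 3.142]
contact_force: [-0.0, -0.3, 0.3]
opening: 0.0481
grip_force: 0.0
```

```bash
python3 -c "
from h import *
go(.4393,.3017,.096,np.pi)
im=snap('scene','s4.png')
cv2.imwrite('pics/s4c.png',cv2.resize(im[150:300,200:400,::-1],None,fx=4,fy=4,interpolation=cv2.INTER_CUBIC))"
```

```text
t 12.35 [0.4387 0.3018 0.1758] [-3.1403 -0.0032  3.1416] F [-0.  -0.3  0.3] open 0.0481 0.0 q [ 0.46  0.4   1.58  0.    1.16 -1.11]
shift [-0.0008 -0.      0.0798] turn [-0.0013 -0.0032 -0.    ]
```

View pics/s4c.png

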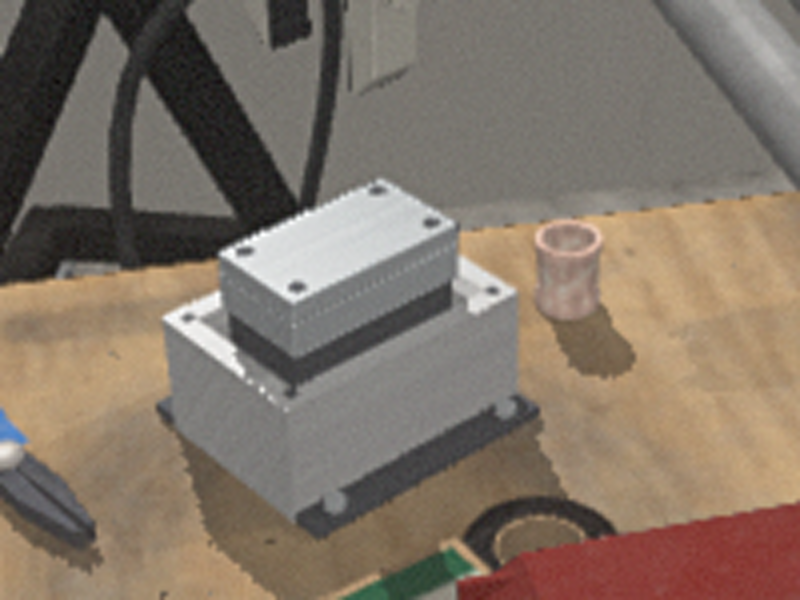

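The two plates are stacked square, with the seam in line and the edges flush. The top holes are at (245,251), (297,287), (377,189) and (432,222). I'll close the fingers while descending to the pile's top.

Emit:
arm_command([
  [[0, 0, 0.015], [0, 0, 0], 0],
  [[0, 0, 0.03], [0, 0, 0], 0],
  [[0, 0, 0.045], [0, 0, 0], 0],
  [[0, 0, 0.06], [0, 0, 0], 0],
  [[0, 0, 0.07], [0, 0, 0], 0],
])

```text
time: 12.9
tool_pos: [0.4384, 0.3017, 0.1053]
tool_rot: [-3.14, -0.003, 3.142]
contact_force: [0.5, 0.2, 1.1]
opening: 0.0044
grip_force: 0.0
```

Emit:
arm_command([
  [[0, 0, 0], [0, 0, 0], 0],
  [[0, 0, 0], [0, 0, 0], 0],
  [[0, 0, 0], [0, 0, 0], 0],
  [[0, 0, 0], [0, 0, 0], 0],
  [[0, 0, 0], [0, 0, 0], 0],
])

```text
time: 13.4
tool_pos: [0.439, 0.302, 0.107]
tool_rot: [-3.141, -0.001, -3.142]
contact_force: [-1.0, -0.8, 0.8]
opening: 0.0005
grip_force: 0.0
```

```bash
python3 -c "
from h import *
go(.4393,.3017,.060,np.pi)"
```

```text
t 13.4 [0.439 0.302 0.107] [-3.1413e+00 -1.2000e-03 -3.1416e+00] F [-1.  -0.8  0.8] open 0.0005 0.0 q [ 0.46  0.48  1.67  0.    0.99 -1.11]
shift [-0.0003 -0.0003  0.047 ] turn [-0.0003 -0.0012  0.    ]
```

Now I'll push slowly: about 13 mm to contact, then in steps, watching the force.

Emit:
arm_command([
  [[0, 0, 0.006], [0, 0, 0], 0],
  [[0, 0, 0.012], [0, 0, 0], 0],
  [[0, 0, 0.016], [0, 0, 0], 0],
  [[0, 0, 0.02], [0, 0, 0], 0],
  [[0, 0, 0.022], [0, 0, 0], 0],
])

```text
time: 13.9
tool_pos: [0.4388, 0.3019, 0.0844]
tool_rot: [-3.141, -0.002, -3.142]
contact_force: [-1.4, -0.3, 5.5]
opening: 0.0004
grip_force: 2.9
```

```bash
python3 -c "
from h import *
go(.4393,.3017,.060,np.pi)"
```

```text
t 13.9 [0.4388 0.3019 0.0844] [-3.1409e+00 -1.9000e-03 -3.1415e+00] F [-1.4 -0.3  5.5] open 0.0004 2.9 q [ 0.46  0.51  1.69  0.    0.94 -1.11]
shift [-0.0005 -0.0002  0.0244] turn [-0.0007 -0.0019  0.    ]
```

Emit:
arm_command([
  [[0, 0, 0.003], [0, 0, 0], 0],
  [[0, 0, 0.006], [0, 0, 0], 0],
  [[0, 0, 0.009], [0, 0, 0], 0],
  [[0, 0, 0.012], [0, 0, 0], 0],
  [[0, 0, 0.014], [0, 0, 0], 0],
])

```text
time: 14.4
tool_pos: [0.4388, 0.3019, 0.0709]
tool_rot: [-3.141, -0.002, -3.142]
contact_force: [-1.3, -1.7, 9.6]
opening: 0.0002
grip_force: 4.5
```

```bash
python3 -c "
from h import *
go(.4393,.3017,.060,np.pi)"
```

```text
t 14.4 [0.4388 0.3019 0.0709] [-3.1411e+00 -1.6000e-03 -3.1415e+00] F [-1.3 -1.7  9.6] open 0.0002 4.5 q [ 0.46  0.53  1.7   0.    0.91 -1.11]
shift [-0.0005 -0.0002  0.0109] turn [-0.0005 -0.0016  0.0001]
```

Emit:
arm_command([
  [[0, 0, 0.003], [0, 0, 0], 0],
  [[0, 0, 0.006], [0, 0, 0], 0],
  [[0, 0, 0.009], [0, 0, 0], 0],
  [[0, 0, 0.0107], [0, 0, 0], 0],
  [[0, 0, 0.0107], [0, 0, 0], 0],
])

```text
time: 14.9
tool_pos: [0.4389, 0.3019, 0.0605]
tool_rot: [-3.141, -0.001, -3.142]
contact_force: [-2.3, -1.4, 11.0]
opening: 0.0001
grip_force: 5.6
```

Emit:
arm_command([
  [[0, 0, 0], [0, 0, 0], 0],
  [[0, 0, 0], [0, 0, 0], 0],
  [[0, 0, 0], [0, 0, 0], 0],
  [[0, 0, 0], [0, 0, 0], 0],
  [[0, 0, 0], [0, 0, 0], 0],
])

```text
time: 15.4
tool_pos: [0.4388, 0.3019, 0.0607]
tool_rot: [-3.141, -0.001, -3.141]
contact_force: [-2.3, -1.9, 11.1]
opening: 0.0005
grip_force: 5.6
```

```bash
python3 -c "
from h import *
go(.4393,.3017,.060,np.pi)
im=snap('scene','s5.png')
cv2.imwrite('pics/s5c.png',cv2.resize(im[150:300,200:400,::-1],None,fx=4,fy=4,interpolation=cv2.INTER_CUBIC))"
```

```text
t 15.4 [0.4388 0.3019 0.0607] [-3.1411e+00 -1.4000e-03 -3.1414e+00] F [-2.3 -1.9 11.1] open 0.0005 5.6 q [ 0.46  0.55  1.71  0.    0.89 -1.11]
shift [-0.0005 -0.0002  0.0007] turn [-0.0005 -0.0014  0.0002]
```

View pics/s5c.png

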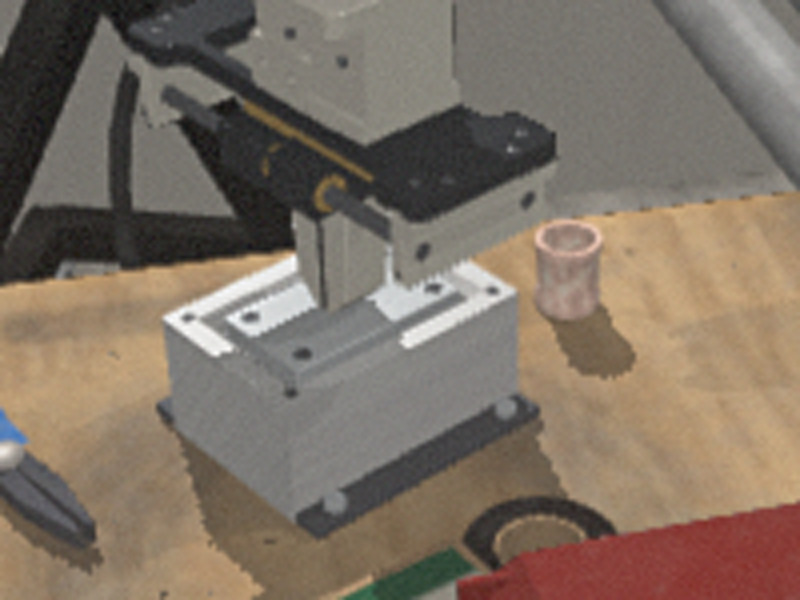

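The pile is down in the well and square, with the thin plate flush with the rim and its holes at (250,316), (302,354) and (433,287). The push reads 11 N at z = 60.7 mm, so I'm handing in.

```bash
python3 -c "
from h import *
print(robot.hand_in())"
```

```text
the job is handed in; nothing more can be done
None
```

I handed the job in at about 15.5 s with both plates stacked square in the well and the fingers holding the thin plate flush with the rim, pushing about 11 N at z = 60.7 mm; no bystander was touched in any move, and the judge returned no verdict.

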